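# Set out the grill cook's seasoning board

### The arm

A 6-joint arm with a two-finger parallel gripper is mounted at the origin on the work surface. World frame = base frame: x ahead of the robot, y to its left, z up, the work surface at z = 0. Lengths are in m, angles in degrees, forces in N, time in s.
With the tool pointing down it reaches from about 0.4 to 0.825 m from the base axis. Payload 7 kg.
Tool frame: the origin (TCP) lies between the finger pads; the fingertips stand 25 mm ahead of it and the grasp point (between the pads) lies 6 mm ahead of it; z points along the fingers, y is the line along which they close (so a half turn about z gives the same grasp; the last joint's range is limited). The gripper opens to 88 mm and grips with 3 to 60 N. Pads are 19 mm wide; open, the fingers measure 130 mm over their backs; the gripper's body (78 mm by 193 mm) begins 47 mm behind the grasp point.
Start: joints at [90.648, 20.546, 0.682, 0, -70.136, -16.507], TCP at [0.184, 0.649, 0.252] pointing down, gripper open.
Joint ranges: [-176.03, 176.03], [-82.01, 121.73], [-58.28, 71.71], [-173.87, 95.51], [-174.79, -0.11], [-173.66, 173.66]. Speed limits (degrees/s): [136.94, 136.94, 172.46, 180, 180, 180].

### API

Orientations are given as [roll, pitch, yaw] about the fixed x, y, z axes, in that order (R = Rz(yaw) Ry(pitch) Rx(roll)).
In Python, from plant import status, optics, job gives the robot as it stands. The module is installed in compiled form; this text tells all that it offers.
- The arm moves only by the shell command python3 -m pendant 'ROWS'. ROWS is a JSON list of rows, 1 to 8 of them, each of 5 numbers: dx, dy, dz in m, then a turn about the tool's z in degrees, then the finger opening in m; each row is the pose to reach, as a shift and turn from the pose commanded when the command began, along the tool's axes at that moment; what a row does not reach only later rows make up. A row lasts 1/8 s, in which the tool goes at most 0.0625 m and 10.7 degrees, less where a joint would pass 70% of its speed; a pose out of reach is approached as far as the arm can. The fingers move at their own pace and stop on an object; the grip force is fixed at half the most. Time passes only in rows, so rows that do not move let the fingers close. It prints the time, the measured TCP pose, the force, the opening and the grip force at its end.
- status.get_obs(): the state, without advancing time (a new reading comes with each control period).
- optics.snapshot(name): name is "scene" or "top" or "wrist"; returns a dict with "frame" (480x640x3 uint8, red, green, blue), "z_map" (480x640 float32, m along the optical axis (not along the pixel's ray), 0 where there is no reading), "fovy" (degrees; the focal length in pixels is half the picture's height over the tangent of half this angle, whatever the lens; pixels are square), "cx", "cy" (the principal point, pixels), "R" (3x3) and "t" (3): a world point X has camera coordinates R X + t; the wrist camera has in their place "T_tool_cam" (4x4, takes a point from camera to tool coordinates, whose origin is the TCP and whose axes are the flange's). Camera axes: x right, y down, z forward; pixel columns grow to the right and rows downward; lengths in m; the calibration is good to about 2 mm. A picture is of the moment at which its call begins: read the wrist's pose just before it.
- job.close_job(): hands the job in; it is judged then, once.
The state is a dict: "clock": time; "joint_pos": joint angles; "qvel": joint speeds; "tau": joint torques, N m; "tool_pos": TCP position; "orientation": TCP orientation; "force": force on the tool from outside, world axes, zero at the start; "moment": the same for the moment, N m; "opening": finger opening in m; "gripper_force": force on a finger pad.
Only numpy, scipy, OpenCV 4.12 (cv2) and the standard library are available. Lean on these libraries where they do the work, as an engineer would, in place of code of your own. Each camera call takes 0.05 s, during which the arm holds its last target. There are 200 camera calls.

### The job

Set out the grill cook's seasonings on the white board: lay the scoop flat in its drawn outline, handle and pan as drawn, and stand the four steel shaker tins upright, one centred in each drawn circle, in order of height, with the tallest next to the scoop's outline and the shortest at the far end of the row. Do not tip a tin over on the way.

Things in the scene. Friction and masses are not known exactly. Their poses are not given: they have to be found in the camera images.
- tin_a: shortest and slimmest of four lidded stainless-steel shaker tins: plain upright cylinder 38 mm in diameter and 60 mm high, closed flat lid with a few pinholes; stands loose on the steel table at the start; origin at the centre of its underside, z up
- tin_b: second shortest of four lidded stainless-steel shaker tins: plain upright cylinder 46 mm in diameter and 80 mm high, closed flat lid with a few pinholes; stands loose on the steel table at the start; origin at the centre of its underside, z up
- tin_c: second tallest of four lidded stainless-steel shaker tins: plain upright cylinder 54 mm in diameter and 100 mm high, closed flat lid with a few pinholes; stands loose on the steel table at the start; origin at the centre of its underside, z up
- tin_d: tallest and widest of four lidded stainless-steel shaker tins: plain upright cylinder 62 mm in diameter and 120 mm high, closed flat lid with a few pinholes; stands loose on the steel table at the start; origin at the centre of its underside, z up
- mark_1: circle 1 of 4, counting from the robot's right (-y) to its left (+y), in a straight row of identical black circles (74 mm across, 90 mm apart) drawn on a fixed white board 12 mm thick, 150 x 530 mm; origin at the circle's centre on the board's top face (12 mm above the table); y axis along the row towards circle 4, x axis away from the robot
- mark_2: circle 2 of 4, counting from the robot's right (-y) to its left (+y), in a straight row of identical black circles (74 mm across, 90 mm apart) drawn on a fixed white board 12 mm thick, 150 x 530 mm; origin at the circle's centre on the board's top face (12 mm above the table); y axis along the row towards circle 4, x axis away from the robot
- mark_3: circle 3 of 4, counting from the robot's right (-y) to its left (+y), in a straight row of identical black circles (74 mm across, 90 mm apart) drawn on a fixed white board 12 mm thick, 150 x 530 mm; origin at the circle's centre on the board's top face (12 mm above the table); y axis along the row towards circle 4, x axis away from the robot
- mark_4: circle 4 of 4, counting from the robot's right (-y) to its left (+y), in a straight row of identical black circles (74 mm across, 90 mm apart) drawn on a fixed white board 12 mm thick, 150 x 530 mm; origin at the circle's centre on the board's top face (12 mm above the table); y axis along the row towards circle 4, x axis away from the robot
- scoop: small scoop lying loose on the table left or right of the board, 120 mm long: wooden handle 60 mm long, 20 wide, 18 high, then an open metal pan 60 mm long, 50 wide, 26 high; 120 g. Origin under the middle of the handle; x axis points from handle to pan (handle x = -30 to 30 mm, pan x = 30 to 90 mm), z up
- outline: scoop shape drawn in black on the white board, 3 to 7 mm bigger all round than the scoop, 90 mm beyond one end of the row of circles (circle 1's or 4's end; a dark salt pot 53 mm high stands at the other and stays). Origin on the board's top face under the middle of the drawn handle, where the scoop's origin belongs; x axis to the drawn pan, away from the robot
Things that resemble listed ones, but are neither listed nor needed, are in the scene too. Leave any purple or yellow look-alike of the tin_a alone.

How it is judged (in metres and radians):
At the end, for the whole second after the job is handed in: Each tin upright (0.1 rad) on the board, within 15 mm of its circle's centre, heights falling from the circle next to the scoop's outline to the farthest; scoop flat on the board within 15 mm and 0.2 rad of its outline, handle on the drawn handle; all released and at rest (((y of mark_2 in the frame of outline below 0 m and y of mark_2 in the frame of scoop below 0 m and horizontal distance between tin_a and mark_1 below 0.015 m and horizontal distance between tin_b and mark_2 below 0.015 m and horizontal distance between tin_c and mark_3 below 0.015 m and horizontal distance between tin_d and mark_4 below 0.015 m) or (y of mark_2 in the frame of outline above 0 m and y of mark_2 in the frame of scoop above 0 m and horizontal distance between tin_d and mark_1 below 0.015 m and horizontal distance between tin_c and mark_2 below 0.015 m and horizontal distance between tin_b and mark_3 below 0.015 m and horizontal distance between tin_a and mark_4 below 0.015 m)) and horizontal distance between scoop and outline below 0.015 m and angle between the x axis of scoop and the x axis of outline, either way round below 0.2 rad and z of scoop in the frame of outline below 0.005 m and angle between each of scoop, tin_a, tin_b, tin_c, tin_d's own z axis and vertical below 0.1 rad and z of each of tin_a, tin_b, tin_c, tin_d in the frame of mark_1 below 0.005 m and linear speed of each of tin_a, tin_b, tin_c, tin_d, scoop below 0.02 m/s); the robot touches nothing.
It fails at once if a tin is tipped over (more than 0.7 rad) (angle between any of tin_a, tin_b, tin_c, tin_d's own z axis and vertical above 0.7 rad).
It also fails if it takes over 136 s, if anything falls off the work surface, if the arm or the gripper's body presses on something with over 40 N, if the wrist force passes 120 N, or if a joint passes its speed limit or range.

## Working session

There is one attempt and no reset: what is moved stays moved. The work goes in short steps, Python scripts to look and compute and a shell command to move; the robot and the scene stay as the last step left them, time stands still between calls to the robot, and variables do not carry over. Pictures are saved under pics/ and viewed, at most 14 in all, crops included, and the job is handed in when it is done.

```bash
mkdir -p pics
cat > h.py <<'E'
import numpy as np, cv2
from plant import status, optics, job
from scipy.spatial.transform import Rotation as Ro
def snap(n):
    o=status.get_obs(); s=optics.snapshot(n)
    f=240/np.tan(np.radians(s["fovy"])/2)
    if n=="wrist":
        T=np.eye(4);T[:3,:3]=Ro.from_euler('xyz',o["orientation"],degrees=True).as_matrix();T[:3,3]=o["tool_pos"]
        M=T@s["T_tool_cam"]
    else:
        M=np.eye(4);M[:3,:3]=s["R"].T;M[:3,3]=-s["R"].T@s["t"]
    v,u=np.mgrid[0:480,0:640]
    z=s["z_map"]; P=np.stack([(u-s["cx"])/f*z,(v-s["cy"])/f*z,z],-1)@M[:3,:3].T+M[:3,3]
    P[z==0]=np.nan
    s.update(M=M,f=f,P=P); return s
def save(n,fn):
    s=snap(n); cv2.imwrite("pics/"+fn,s["frame"][:,:,::-1]); np.savez("pics/"+fn+".npz",P=s["P"],im=s["frame"],M=s["M"],f=s["f"],c=[s["cx"],s["cy"]]); return s
E
python3 -c "
from h import *
o=status.get_obs();print(o)
for n in('top','scene'):
    s=save(n,n+'1.png');print(n,s['M'],s['f'])
"
```

```text
{'clock': 0.0, 'joint_pos': array([ 9.06488713e+01,  2.05922556e+01,  6.32375330e-01, -2.10094183e-02,
       -7.01355048e+01, -1.65068773e+01]), 'qvel': array([-0.10635064,  0.02322696,  0.00445249,  0.09748949,  0.08782042,
        0.03245212]), 'tau': array([-4.73323835e-04, -5.82711017e+01,  2.93048537e+01,  6.99741796e+00,
        7.01118741e-03, -1.57665850e-04]), 'tool_pos': array([0.18434189, 0.64886173, 0.25059997]), 'orientation': array([ 1.79902934e+02, -8.16860555e-03, -1.58651545e+01]), 'force': array([0.22856124, 0.18299573, 0.36457386]), 'moment': array([-0.00980416, -0.03579232,  0.04934384]), 'gripper_force': 0.0, 'opening': 0.08780510424463481}
top [[-7.51325149e-04 -9.82227967e-01  1.87690322e-01  3.86163624e-01]
 [-9.99999694e-01  6.97073074e-04 -3.55054275e-04 -1.02226415e-02]
 [ 2.17910369e-04 -1.87690531e-01 -9.82228190e-01  1.13804972e+00]
 [ 0.00000000e+00  0.00000000e+00  0.00000000e+00  1.00000000e+00]] 499.229663278371
scene [[-0.26570762  0.54531621 -0.79500295  1.57471971]
 [ 0.96395576  0.13853001 -0.22715353  0.26496582]
 [-0.01373873 -0.8267041  -0.56246918  0.73556355]
 [ 0.          0.          0.          1.        ]] 575.6353737202668
```

View pics/top1.png

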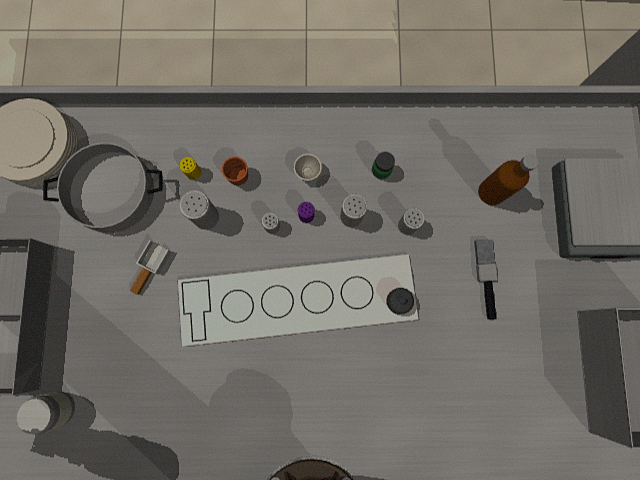

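View pics/scene1.png

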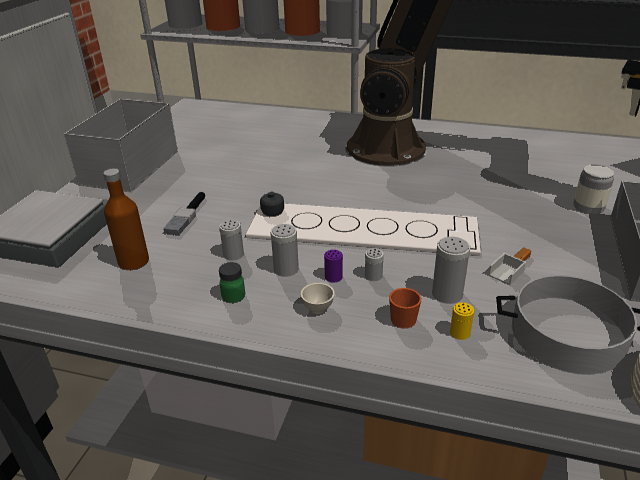

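The top view shows the drawn outline at the +y end of the board (196,310). The circles run from mark_4 at (237,306) to mark_1 at (357,293), with the salt pot at (400,300). The steel tins are d (195,205), c (354,208), b (413,217) and a (270,221). The scoop at (150,265) has a wooden handle and an open pan; the object at (487,275) is a black-handled spatula, so it isn't the scoop. The purple and yellow tins are decoys.

```bash
cat > m.py <<'E'
from h import *
d=np.load("pics/top1.png.npz");P=d["P"];im=d["im"]
for n,(u,v),h in(("d",(195,205),.12),("c",(354,208),.10),("b",(413,217),.08),("a",(270,221),.06)):
    w=np.zeros(P.shape[:2],bool);w[v-28:v+29,u-28:u+29]=1
    m=w&(P[...,2]>h-.012)&(P[...,2]<h+.02)
    q=P[m][:,:2].astype(np.float32);(c,r)=cv2.minEnclosingCircle(q)
    print(n,c,q.mean(0),np.median(q,0),2*r,np.median(P[m][:,2]),m.sum())
g=cv2.cvtColor(im,cv2.COLOR_RGB2GRAY)
def xy(u,v,z):
    M=d["M"];r=M[:3,:3]@np.array([(u-d["c"][0])/d["f"],(v-d["c"][1])/d["f"],1]);return (M[:3,3]+r*(z-M[2,3])/r[2])[:2]
b=(g<110).astype(np.uint8);b[:250]=0;b[350:]=0;b[:,:176]=0;b[:,425:]=0
cs,hh=cv2.findContours(b,cv2.RETR_CCOMP,cv2.CHAIN_APPROX_NONE)
for i,c in enumerate(cs):
    if cv2.contourArea(c)>500 and 150<c[:,0,0].min():
        X=np.array([xy(*p,.012) for p in c[:,0]],np.float32)
        (x,y),s,a=cv2.minAreaRect(X);print(hh[0][i][3],c[:,0].min(0),c[:,0].max(0),(x,y),s,a)
# scoop
w=np.zeros(P.shape[:2],bool);w[236:298,125:172]=1
m=w&(P[...,2]>.007);q=P[m]
print(m.sum(),np.median(P[250:350,440:470,2]), np.median(P[290:300,255:258,2]))
hsv=cv2.cvtColor(im,cv2.COLOR_RGB2HSV);wd=w&(hsv[...,1]>110)&(hsv[...,0]<25)&(P[...,2]>.007)
print('handle',cv2.minAreaRect(P[wd][:,:2].astype(np.float32)),P[wd].mean(0),'pan',cv2.minAreaRect(P[m&~wd][:,:2].astype(np.float32)),P[m&~wd].mean(0))
cv2.imwrite("pics/crop1.png",cv2.resize(im[180:350,120:440,::-1],None,fx=2.5,fy=2.5,interpolation=cv2.INTER_CUBIC))
E
python3 m.py
```

```text
d (0.6471410989761353, 0.2435716688632965) [0.64575046 0.2431111 ] [0.645627   0.24305591] 0.06278890371322632 0.11779859981296026 667
c (0.648179829120636, -0.09576261043548584) [ 0.6469319  -0.09536422] [ 0.64667505 -0.09517024] 0.054647672921419144 0.09785408817467856 489
b (0.625943660736084, -0.22566832602024078) [ 0.624767   -0.22494136] [ 0.6245112  -0.22459325] 0.04671091586351395 0.07776617871397307 350
a (0.6354202032089233, 0.06511598825454712) [0.6247662  0.08679255] [0.6243759  0.08803046] 0.08886558562517166 0.05721942425581861 237
-1 [221 290] [253 322] (0.4401934742927551, 0.1630224585533142) (0.07124912738800049, 0.07165050506591797) 1.283373475074768
102 [221 290] [252 322] (0.44063428044319153, 0.16352686285972595) (0.06874680519104004, 0.06832154840230942) 45.79792404174805
-1 [261 285] [293 317] (0.4511774182319641, 0.07373913377523422) (0.0719054788351059, 0.0711757019162178) 89.95806884765625
105 [261 285] [292 317] (0.4511376619338989, 0.07368963956832886) (0.06996147334575653, 0.06902730464935303) 45.40184783935547
-1 [301 281] [333 313] (0.4600222706794739, 
[... 469 characters left out ...]
[340 276] [373 308] (0.47055456042289734, -0.10528456419706345) (0.0724315419793129, 0.07198642194271088) 44.64530563354492
111 [341 276] [372 308] (0.4705463647842407, -0.10528449714183807) (0.0692693293094635, 0.06881500780582428) 44.63472366333008
-1 [386 255] [419 321] (0.47647908329963684, -0.20240455865859985) (0.147283673286438, 0.07291077822446823) 9.176234245300293
495 nan 0.009969744134629033
handle ((0.4959881901741028, 0.3827572762966156), (0.02128634974360466, 0.057641785591840744), 62.021846771240234) [0.49589977 0.38200179 0.01544054] pan ((0.5224906206130981, 0.3698475658893585), (0.05347587168216705, 0.11881940811872482), 62.64095687866211) [0.54351609 0.35825803 0.01885554]
```

View pics/crop1.png

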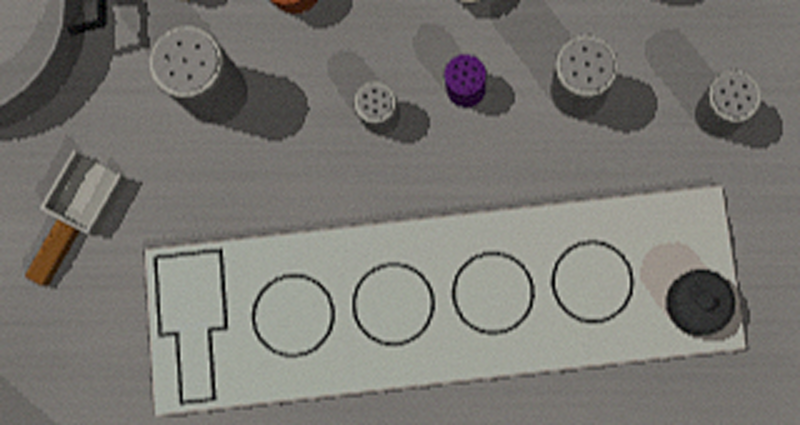

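```bash
cat > go.py <<'E'
import sys; from h import *
x,y,z,yaw=map(float,sys.argv[1:5])
o=status.get_obs();R=Ro.from_euler('xyz',o["orientation"],degrees=True);d=R.inv().apply(np.array([x,y,z])-o["tool_pos"])
t=-((yaw-o["orientation"][2]+180)%360-180)
print("shift",d.round(4),"turn",round(t,2),"rows",np.linalg.norm(d)/.0625,abs(t)/10.7,"pos",o["tool_pos"].round(4),o["orientation"].round(2),"t",o["clock"])
E
python3 - <<'E'
from h import *
P=np.load("pics/top1.png.npz")["P"]
def mx(a,b,c,d):
    m=(P[...,0]>a)&(P[...,0]<b)&(P[...,1]>c)&(P[...,1]<d);return np.nanmax(P[m][:,2]) if m.any() else None
for r in((.35,.6,.42,.48),(.35,.6,.48,.54),(.35,.6,.54,.62),(.56,.8,.3,.36),(.56,.8,.36,.55),(.7,.8,-.05,.05),(.7,.8,.1,.2),(.69,.8,-.2,-.1),(.43,.5,-.24,-.17)): print(r,mx(*r))
E
python3 go.py .505 .379 .2 -27.4
```

```text
(0.35, 0.6, 0.42, 0.48) 0.007225134409705847
(0.35, 0.6, 0.48, 0.54) 0.0059009565571970235
(0.35, 0.6, 0.54, 0.62) 0.10295670436005966
(0.56, 0.8, 0.3, 0.36) 0.05704031109880181
(0.56, 0.8, 0.36, 0.55) 0.06394048086578352
(0.7, 0.8, -0.05, 0.05) 0.04258504113727746
(0.7, 0.8, 0.1, 0.2) 0.05865566831692237
(0.69, 0.8, -0.2, -0.1) 0.07457371927936696
(0.43, 0.5, -0.24, -0.17) 0.06634700846481723
shift [0.3822 0.1719 0.051 ] turn 11.53 rows 6.75497207048503 1.0779805823016624 pos [0.1844 0.6489 0.2507] [ 1.7992e+02 -1.0000e-02 -1.5870e+01] t 0.1
```

```bash
python3 -m pendant '[[0.382,0.172,0.05,11.5,0.088],[0.382,0.172,0.05,11.5,0.088],[0.382,0.172,0.05,11.5,0.088],[0.382,0.172,0.05,11.5,0.088],[0.382,0.172,0.05,11.5,0.088],[0.382,0.172,0.05,11.5,0.088],[0.382,0.172,0.05,11.5,0.088],[0.382,0.172,0.05,11.5,0.088]]'; python3 go.py .505 .379 .2 -27.4; python3 -c "
from h import *
s=save('wrist','w1.png');print(s['M'])"
```

```text
clock: 1.1
tool_pos: [0.5066, 0.3766, 0.2003]
orientation: [179.9, 0.0, -27.6]
force: [-0.3, 0.5, 0.1]
opening: 0.0878
gripper_force: 0.0
shift [-0.0026 -0.0014  0.0003] turn -0.2 rows 0.04653002279317283 0.01891579877579242 pos [0.5066 0.3766 0.2003] [ 1.7987e+02  2.0000e-02 -2.7600e+01] t 1.1
[[-4.64077288e-01 -8.44693134e-01 -2.66694168e-01  5.79698317e-01]
 [-8.85794489e-01  4.42756963e-01  1.39048176e-01  3.38482328e-01]
 [ 6.27660717e-04  3.00765325e-01 -9.53697974e-01  3.32063995e-01]
 [ 0.00000000e+00  0.00000000e+00  0.00000000e+00  1.00000000e+00]]
```

View pics/w1.png

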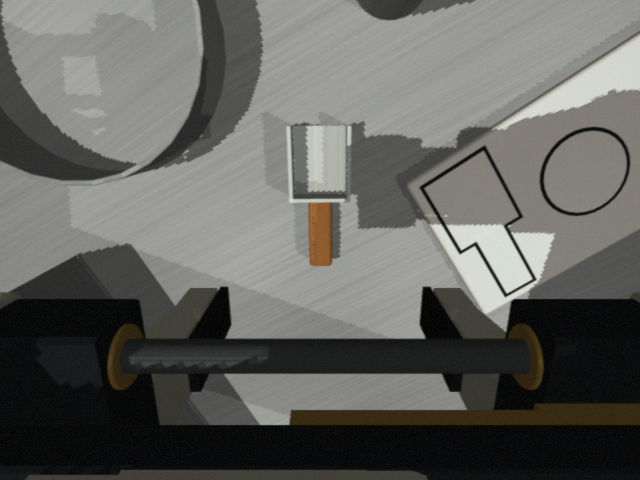

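The wrist view shows the scoop with its pan at (320,160) and wooden handle at (320,235), squarely aligned with the fingers. I'll measure it here.

```bash
python3 - <<'E'
from h import *
d=np.load("pics/w1.png.npz");P=d["P"];im=d["im"]
hsv=cv2.cvtColor(im,cv2.COLOR_RGB2HSV);w=np.zeros(P.shape[:2],bool);w[110:280,270:370]=1
wd=w&(hsv[...,1]>110)&(hsv[...,0]<25)
q=P[wd&(P[...,2]>.008)];print(cv2.minAreaRect(q[:,:2].astype(np.float32)),np.median(q[:,2]))
q=P[w&(P[...,2]>.008)];print(cv2.minAreaRect(q[:,:2].astype(np.float32)),q[:,2].max())
M=d["M"];
def xy(u,v,z):
    r=M[:3,:3]@np.array([(u-d["c"][0])/d["f"],(v-d["c"][1])/d["f"],1]);return (M[:3,3]+r*(z-M[2,3])/r[2])[:2]
print([xy(*p,.012) for p in((485,148),(422,187),(505,299),(535,279),(586,171))])
E
python3 go.py .505 .379 .03 -27.4
```

```text
((0.49700358510017395, 0.3864451050758362), (0.019158251583576202, 0.05706130340695381), 62.62107467651367) 0.016460337183386242
((0.5246918797492981, 0.3724709153175354), (0.050035104155540466, 0.11995381861925125), 62.884620666503906) 0.02688913920593944
[array([0.49889486, 0.2327757 ]), array([0.49328017, 0.29114625]), array([0.36162157, 0.26437469]), array([0.36804278, 0.23340212]), array([0.4421973 , 0.16481125])]
shift [-0.0011 -0.0009  0.1707] turn -0.13 rows 2.7312373529737974 0.012159734972250183 pos [0.5057 0.3779 0.2007] [ 1.7991e+02  2.0000e-02 -2.7530e+01] t 1.15
```

```bash
python3 go.py .5087 .3807 .029 -27.2; python3 -m pendant '[[0.0015,-0.004,0.06,-0.3,0.06],[0.0015,-0.004,0.12,-0.3,0.05],[0.0015,-0.004,0.16,-0.3,0.05],[0.0015,-0.004,0.171,-0.3,0.05],[0.0015,-0.004,0.171,-0.3,0.05],[0.0015,-0.004,0.171,-0.3,0.05]]';python3 go.py .5087 .3807 .029 -27.2
```

```text
shift [ 0.0014 -0.0041  0.1717] turn -0.33 rows 2.7479320349475875 0.03085132375729585 pos [0.5057 0.3779 0.2007] [ 1.7991e+02  2.0000e-02 -2.7530e+01] t 1.15
clock: 1.9
tool_pos: [0.5088, 0.3837, 0.0327]
orientation: [-179.8, -0.0, -27.0]
force: [0.7, -0.0, 0.3]
opening: 0.0502
gripper_force: 0.0
shift [0.0012 0.0027 0.0037] turn 0.18 rows 0.07586515255471331 0.01709758251444812 pos [0.5088 0.3837 0.0327] [-1.7982e+02 -5.0000e-02 -2.7020e+01] t 1.9
```

```bash
python3 -m pendant '[[0.001,0.003,0.003,0,0.05],[0.001,0.003,0.003,0,0.05],[0.001,0.003,0.003,0,0],[0.001,0.003,0.003,0,0],[0.001,0.003,0.003,0,0],[0.001,0.003,0.003,0,0],[0.001,0.003,0.003,0,0],[0.001,0.003,0.003,0,0]]';python3 go.py .5087 .3807 .029 -27.2
```

```text
clock: 2.9
tool_pos: [0.5077, 0.3792, 0.0275]
orientation: [-180.0, -0.0, -27.1]
force: [-0.4, 0.3, -1.0]
opening: 0.0199
gripper_force: 30.0
shift [ 0.0003 -0.0018 -0.0015] turn 0.14 rows 0.03681629935260545 0.013377828794347922 pos [0.5077 0.3792 0.0275] [-180.     -0.    -27.06] t 2.9
```

```bash
python3 -m pendant '[[0,0,-0.03,0,0],[0,0,-0.08,0,0],[0,0,-0.08,0,0],[0,0,-0.08,0,0]]';python3 go.py .413 .2535 .1 6.2; python3 -c "
from h import *
s=save('wrist','w2.png');o=status.get_obs();d=np.load('pics/w2.png.npz');P=d['P'];w=np.zeros(P.shape[:2],bool);w[60:300,230:410]=1
m=w&(P[...,2]>.07)&(P[...,2]<.125);q=P[m];print(o['tool_pos'],o['orientation'],cv2.minAreaRect(q[:,:2].astype(np.float32)),q[:,2].min(),q[:,2].max())"
```

```text
clock: 3.4
tool_pos: [0.5072, 0.3789, 0.1073]
orientation: [180.0, 0.0, -27.1]
force: [-0.5, 0.3, -2.1]
opening: 0.0196
gripper_force: 30.0
shift [-0.0268  0.1545  0.0073] turn -33.28 rows 2.5119299525160788 3.1103734429762286 pos [0.5072 0.3789 0.1073] [ 1.7999e+02  3.0000e-02 -2.7080e+01] t 3.4
[0.50695478 0.37857957 0.10658493] [ 1.79913945e+02  4.13827580e-02 -2.70821149e+01] ((0.5465289354324341, 0.35930517315864563), (0.0515628308057785, 0.06883803009986877), 63.21950912475586) 0.07809700083256157 0.10632313443052302
```

View pics/w2.png

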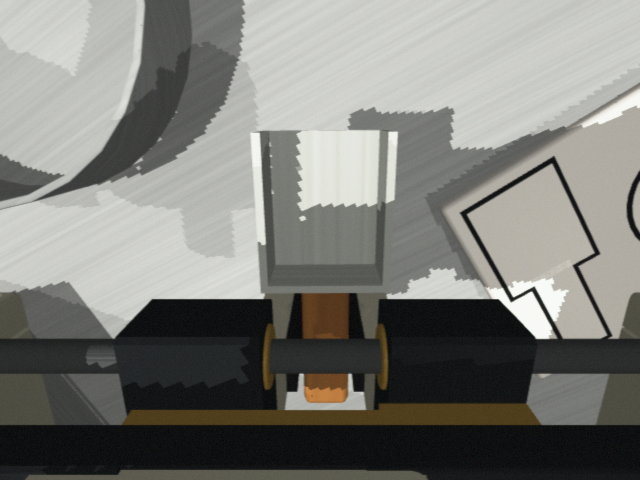

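```bash
python3 -m pendant '[[-0.027,0.154,0.007,-33.3,0],[-0.027,0.154,0.007,-33.3,0],[-0.027,0.154,0.007,-33.3,0],[-0.027,0.154,0.007,-33.3,0],[-0.027,0.154,0.007,-33.3,0],[-0.027,0.154,0.007,-33.3,0]]';python3 go.py .4126 .2536 .04 6.2; python3 -c "
from h import *
s=save('wrist','w3.png')"
```

```text
clock: 4.2
tool_pos: [0.4139, 0.2549, 0.1002]
orientation: [180.0, 0.0, 6.2]
force: [0.7, 0.4, -1.1]
opening: 0.0197
gripper_force: 30.0
shift [-0.0015  0.0012  0.0602] turn -0.02 rows 0.9632108815753808 0.002321126906679183 pos [0.4139 0.2549 0.1002] [1.7998e+02 2.0000e-02 6.1800e+00] t 4.2
```

View pics/w3.png

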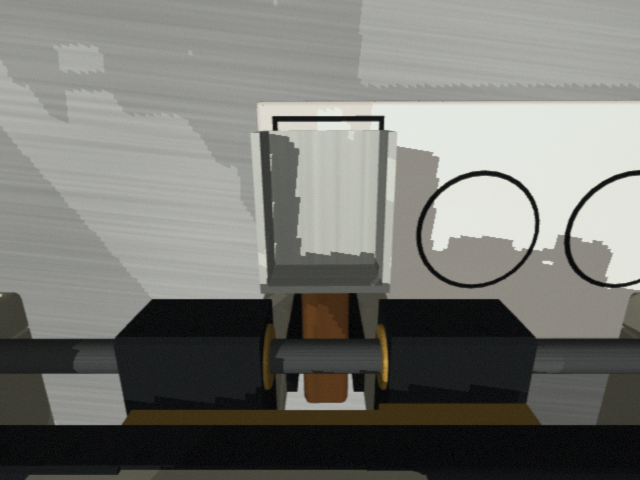

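The drawn pan edge sits at row 118 (cols 273–383). The scoop's front rim is at row 131 (cols 251–396).

Run:
```python
from h import *
d=np.load("pics/w3.png.npz");M=d["M"];P=d["P"]
def xy(u,v,z):
    r=M[:3,:3]@np.array([(u-d["c"][0])/d["f"],(v-d["c"][1])/d["f"],1]);return (M[:3,3]+r*(z-M[2,3])/r[2])[:2]
a,b=xy(273,118,.012),xy(383,118,.012);print(a,b,(a+b)/2)
w=np.zeros(P.shape[:2],bool);w[60:300,230:410]=1
q=P[w&(P[...,2]>.06)&(P[...,2]<.12)];r=cv2.minAreaRect(q[:,:2].astype(np.float32));print(cv2.boxPoints(r).round(4).tolist(),r[2]);print([xy(u,v,.012) for u,v in((479,229),)])
```

```text
[0.49341987 0.29194794] [0.49986976 0.23186152] [0.49664481 0.26190473]
[[0.4203999936580658, 0.28139999508857727], [0.4262000024318695, 0.2303999960422516], [0.49459999799728394, 0.23819999396800995], [0.4887999892234802, 0.2892000079154968]] 6.506571292877197
[array([0.44331914, 0.1650549 ])]
```

```bash
python3 -m pendant '[[-0.0005,0.002,0.03,0,0],[-0.0005,0.002,0.05,0,0],[-0.0005,0.002,0.057,0,0],[-0.0005,0.002,0.059,0,0],[-0.0005,0.002,0.059,0,0],[-0.0005,0.002,0.059,0,0]]'
```

```text
clock: 5.0
tool_pos: [0.4136, 0.2527, 0.0422]
orientation: [-179.9, -0.1, 6.2]
force: [0.0, -0.5, -1.1]
opening: 0.0199
gripper_force: 30.0
```

```bash
python3 -m pendant '[[0,0,0.002,0,0],[0,0,0.002,0,0],[0,0,0.002,0,0]]';  python3 -m pendant '[[0,0,0,0,0.05],[0,0,0,0,0.05],[0,0,0,0,0.05],[0,0,0,0,0.05]]';python3 -m pendant '[[0,0,-0.04,0,0.05],[0,0,-0.1,0,0.088],[0,0,-0.16,0,0.088],[0,0,-0.16,0,0.088],[0,0,-0.16,0,0.088]]'; python3 -c "
from h import *
s=save('wrist','w4.png')"
```

```text
clock: 5.38
tool_pos: [0.4133, 0.2523, 0.0396]
orientation: [-180.0, -0.0, 6.2]
force: [0.4, 0.5, -0.9]
opening: 0.0192
gripper_force: 30.0
clock: 5.88
tool_pos: [0.4133, 0.2523, 0.0396]
orientation: [180.0, -0.0, 6.2]
force: [0.7, -0.3, 1.1]
opening: 0.0487
gripper_force: 0.0
clock: 6.5
tool_pos: [0.4129, 0.2521, 0.1995]
orientation: [-180.0, -0.0, 6.2]
force: [0.0, -0.0, -0.3]
opening: 0.0841
gripper_force: 0.0
```

View pics/w4.png

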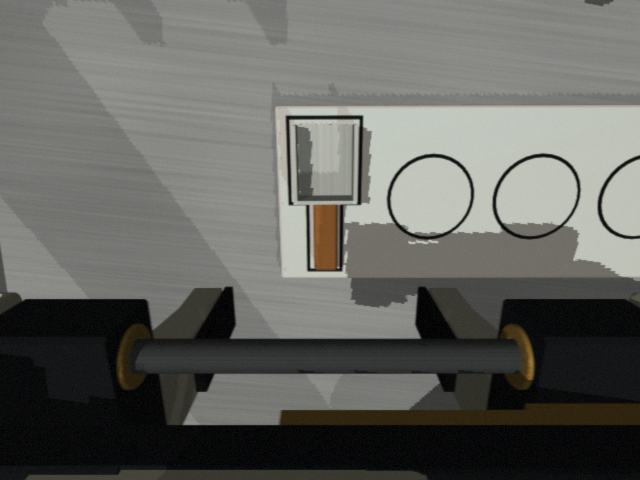

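```bash
python3 go.py .647 .29 .25 -83.6
```

```text
shift [ 0.237  -0.0126 -0.0515] turn 89.82 rows 3.8860173831081415 8.39471197068023 pos [0.4127 0.2517 0.1988] [1.7996e+02 7.0000e-02 6.2200e+00] t 6.55
```

```bash
python3 -m pendant '[[0,0,-0.05,10,0.088],[0.05,0,-0.05,22,0.088],[0.1,-0.012,-0.051,33,0.088],[0.15,-0.012,-0.051,44,0.088],[0.2,-0.012,-0.051,55,0.088],[0.237,-0.012,-0.051,66,0.088],[0.237,-0.012,-0.051,77,0.088],[0.237,-0.012,-0.051,90,0.088]]'; python3 -m pendant '[[0,0,0,0,0.088],[0,0,0,0,0.088]]'
cat > tin.py <<'E'
import sys; from h import *
# tin.py name ex ey h : find lid circle in wrist view near expected point
fn,ex,ey,h=sys.argv[1],*map(float,sys.argv[2:5])
s=save('wrist',fn);P=s['P']
m=(np.hypot(P[...,0]-ex,P[...,1]-ey)<.045)&(abs(P[...,2]-h)<.008)
q=P[m][:,:2].astype(np.float32)
c,r=cv2.minEnclosingCircle(q);o=status.get_obs();print('tin',c,'dia',2*r,'mean',q.mean(0),'z',np.median(P[m][:,2]),m.sum(),o['orientation'],o['tool_pos'])
E
python3 tin.py d1.png .647 .245 .12;python3 go.py .647 .245 .25 -83.6
```

```text
clock: 7.55
tool_pos: [0.6475, 0.2894, 0.2469]
orientation: [179.7, -0.1, -79.4]
force: [-0.0, 0.1, 0.2]
opening: 0.0877
gripper_force: 0.0
clock: 7.8
tool_pos: [0.6473, 0.2898, 0.2493]
orientation: [179.9, -0.1, -78.7]
force: [0.0, 0.7, -0.1]
opening: 0.0881
gripper_force: 0.0
tin (0.6492282748222351, 0.24626976251602173) dia 0.06214210018515587 mean [0.649681   0.24510723] z 0.11847364652359776 6119 [ 1.79938330e+02 -3.08068213e-02 -7.87510368e+01] [0.64729643 0.2899445  0.249778  ]
shift [ 0.044   0.0091 -0.0002] turn 4.85 rows 0.7191364871103844 0.45317412623747266 pos [0.6473 0.2899 0.2498] [ 1.7994e+02 -3.0000e-02 -7.8750e+01] t 7.85
```

View pics/d1.png

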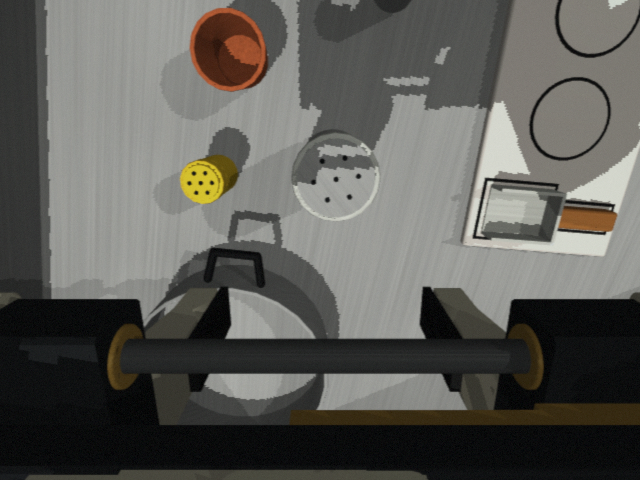

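The tin_d lid is at (336,176), 62 mm across. The yellow decoy is at (204,182).

```bash
python3 go.py .649 .2463 .092 -83.6; python3 -m pendant '[[0.043,0.0067,0,5,0.088],[0.043,0.0067,0,5,0.088],[0.043,0.0067,0.03,5,0.088],[0.043,0.0067,0.06,5,0.088],[0.043,0.0067,0.1,5,0.088],[0.043,0.0067,0.14,5,0.088],[0.043,0.0067,0.157,5,0.088],[0.043,0.0067,0.157,5,0.088]]';python3 go.py .649 .2463 .092 -83.6
```

```text
shift [0.0431 0.0067 0.1578] turn 4.85 rows 2.6193931685881457 0.45317412623747266 pos [0.6473 0.2899 0.2498] [ 1.7994e+02 -3.0000e-02 -7.8750e+01] t 7.85
clock: 8.85
tool_pos: [0.6489, 0.2465, 0.0928]
orientation: [179.9, -0.1, -83.9]
force: [-0.0, -0.8, 0.5]
opening: 0.0878
gripper_force: 0.0
shift [ 0.0002 -0.0001  0.0008] turn -0.29 rows 0.0126868918418897 0.026641766740775338 pos [0.6489 0.2465 0.0928] [ 1.7991e+02 -6.0000e-02 -8.3890e+01] t 8.85
```

```bash
python3 -m pendant '[[0,0,0,0,0.05],[0,0,0,0,0.05],[0,0,0,0,0.05],[0,0,0,0,0.05],[0,0,0,0,0.05],[0,0,-0.03,0,0.05],[0,0,-0.06,0,0.05],[0,0,-0.06,0,0.05]]';python3 go.py .443 .165 .15 -83.6
```

```text
clock: 9.85
tool_pos: [0.6503, 0.2471, 0.1558]
orientation: [-179.8, 0.1, -83.9]
force: [0.2, 0.1, -3.2]
opening: 0.0614
gripper_force: 30.0
shift [0.0598 0.2148 0.0049] turn -0.35 rows 3.568760868311867 0.0326353691905318 pos [0.6503 0.2471 0.1558] [-1.7979e+02  1.1000e-01 -8.3950e+01] t 9.85
```

```bash
python3 -m pendant '[[0.012,0.04,0.005,-0.3,0.05],[0.025,0.09,0.005,-0.3,0.05],[0.037,0.135,0.005,-0.3,0.05],[0.05,0.18,0.005,-0.3,0.05],[0.06,0.215,0.005,-0.3,0.05],[0.06,0.215,0.005,-0.3,0.05],[0.06,0.215,0.005,-0.3,0.05]]';python3 go.py .443 .165 .106 -83.6
```

```text
clock: 10.72
tool_pos: [0.4417, 0.1643, 0.1482]
orientation: [180.0, 0.0, -83.6]
force: [1.3, 0.7, -3.9]
opening: 0.061
gripper_force: 30.0
shift [-0.0006 -0.0013  0.0422] turn -0.05 rows 0.6750665437464562 0.004528893900971321 pos [0.4417 0.1643 0.1482] [180.     0.   -83.65] t 10.725
```

```bash
python3 -c "
from h import *
s=save('wrist','d2.png')"
```

```text
(no output)
```

View pics/d2.png

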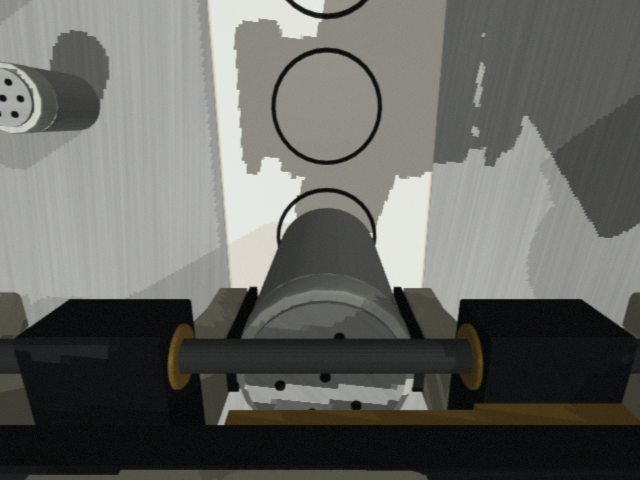

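Tin_d is held upright over circle 4. Circle 3 is at (327,106), and circle 4's far rim is visible at (326,190).

Run:
```python
from h import *
d=np.load("pics/d2.png.npz");M=d["M"]
def xy(u,v,z):
    r=M[:3,:3]@np.array([(u-d["c"][0])/d["f"],(v-d["c"][1])/d["f"],1]);return (M[:3,3]+r*(z-M[2,3])/r[2])[:2]
a=np.array([xy(*p,.012) for p in((273,106),(381,106),(327,49),(327,162.5))]);print(a,a[:2].mean(0),a[2:].mean(0))
print('rim4',xy(326,190,.012))
```

```text
[[0.48665425 0.07837703]
 [0.41544875 0.07051407]
 [0.45486085 0.04041201]
 [0.44693006 0.11116654]] [0.4510515  0.07444555] [0.45089546 0.07578927]
rim4 [0.44549594 0.13031471]
```

```bash
python3 -m pendant '[[0,-0.0005,0.02,0,0.05],[0,-0.0005,0.035,0,0.05],[0,-0.0005,0.041,0,0.05],[0,-0.0005,0.042,0,0.05],[0,-0.0005,0.042,0,0.05]]'
```

```text
clock: 11.4
tool_pos: [0.4427, 0.1645, 0.1066]
orientation: [-180.0, 0.0, -83.7]
force: [0.0, -0.6, -3.3]
opening: 0.061
gripper_force: 30.0
```

```bash
python3 -m pendant '[[0,0,0.001,0,0.05],[0,0,0.002,0,0.05],[0,0,0.002,0,0.05]]'; python3 -m pendant '[[0,0,0,0,0.075],[0,0,0,0,0.088],[0,0,0,0,0.088],[0,0,0,0,0.088],[0,0,0,0,0.088]]';python3 -m pendant '[[0,0,-0.02,0,0.088],[0,0,-0.06,0,0.088],[0,0,-0.12,0,0.088],[0,0,-0.12,0,0.088],[0,0,-0.12,0,0.088]]'; python3 tin.py d3.png .442 .165 .132; python3 go.py .649 -.05 .225 -83.6
```

```text
clock: 11.78
tool_pos: [0.4427, 0.1647, 0.1063]
orientation: [-179.9, 0.0, -83.6]
force: [-7.9, -0.3, 16.9]
opening: 0.0609
gripper_force: 30.0
clock: 12.4
tool_pos: [0.4422, 0.1643, 0.1045]
orientation: [180.0, -0.0, -83.7]
force: [-0.4, -0.8, 0.2]
opening: 0.0874
gripper_force: 0.0
clock: 13.02
tool_pos: [0.4419, 0.1642, 0.2245]
orientation: [-180.0, 0.0, -83.7]
force: [-0.4, 0.0, -1.3]
opening: 0.0878
gripper_force: 0.0
tin (0.4428562521934509, 0.16403932869434357) dia 0.06206896901130676 mean [0.4431432 0.1620618] z 0.13052815045561153 6940 [ 1.79935274e+02 -2.38141935e-02 -8.36726245e+01] [0.44166009 0.16389373 0.22379154]
shift [ 0.2354 -0.1825 -0.0013] turn -0.07 rows 4.766330681747868 0.006787333911335341 pos [0.4417 0.1639 0.2238] [ 1.7994e+02 -2.0000e-02 -8.3670e+01] t 13.075
```

```bash
python3 -m pendant '[[0.2354,-0.1825,0,0,0.088],[0.2354,-0.1825,0,0,0.088],[0.2354,-0.1825,0,0,0.088],[0.2354,-0.1825,0,0,0.088],[0.2354,-0.1825,0,0,0.088],[0.2354,-0.1825,0,0,0.088],[0.2354,-0.1825,0,0,0.088],[0.2354,-0.1825,0,0,0.088]]'; python3 tin.py c1.png .649 -.093 .10
```

```text
clock: 14.08
tool_pos: [0.6489, -0.0488, 0.2241]
orientation: [179.9, 0.0, -83.6]
force: [-0.9, 0.2, 0.2]
opening: 0.0879
gripper_force: 0.0
tin (0.6506113409996033, -0.09391213953495026) dia 0.05415374040603638 mean [ 0.65073806 -0.09507021] z 0.09844071175285607 4834 [ 1.79989051e+02  3.77024628e-03 -8.35888644e+01] [ 0.6490222  -0.04870101  0.22457113]
```

```bash
python3 go.py .6506 -.0942 .078 -83.6; python3 -m pendant '[[0.045,0.0035,0,0,0.088],[0.045,0.0035,0,0,0.088],[0.045,0.0035,0.04,0,0.088],[0.045,0.0035,0.08,0,0.088],[0.045,0.0035,0.12,0,0.088],[0.045,0.0035,0.146,0,0.088],[0.045,0.0035,0.146,0,0.088],[0.045,0.0035,0.146,0,0.088]]';python3 go.py .6506 -.0942 .078 -83.6
```

```text
shift [0.0454 0.0035 0.1466] turn 0.01 rows 2.4556608709979617 0.0010407115716480658 pos [ 0.649  -0.0487  0.2246] [179.99   0.   -83.59] t 14.125
clock: 15.12
tool_pos: [0.6519, -0.094, 0.0801]
orientation: [-179.9, -0.0, -83.6]
force: [0.3, -0.0, 0.7]
opening: 0.0875
gripper_force: 0.0
shift [0.     0.0013 0.0021] turn 0.01 rows 0.03898320003932011 0.0005260524310085976 pos [ 0.6519 -0.094   0.0801] [-1.799e+02 -2.000e-02 -8.359e+01] t 15.125
```

```bash
python3 -m pendant '[[0,0,0,0,0.045],[0,0,0,0,0.045],[0,0,0,0,0.045],[0,0,0,0,0.045],[0,0,0,0,0.045],[0,0,-0.03,0,0.045],[0,0,-0.06,0,0.045],[0,0,-0.06,0,0.045]]';python3 go.py .452 .0757 .135 -83.6
```

```text
clock: 16.12
tool_pos: [0.6525, -0.0946, 0.1408]
orientation: [-179.8, -0.0, -83.6]
force: [0.1, -0.0, -3.1]
opening: 0.0531
gripper_force: 30.0
shift [-0.1914  0.1804  0.005 ] turn -0.05 rows 4.20982299954944 0.004561278959759009 pos [ 0.6525 -0.0946  0.1408] [-1.7976e+02 -1.0000e-02 -8.3650e+01] t 16.125
```

```bash
python3 -m pendant '[[-0.03,0.03,0.004,0,0.045],[-0.07,0.066,0.004,0,0.045],[-0.11,0.104,0.004,0,0.045],[-0.15,0.142,0.004,0,0.045],[-0.1914,0.1804,0.004,0,0.045],[-0.1914,0.1804,0.004,0,0.045],[-0.1914,0.1804,0.004,0,0.045],[-0.1914,0.1804,0.004,0,0.045]]';python3 go.py .452 .0757 .091 -83.6
```

```text
clock: 17.12
tool_pos: [0.4511, 0.0751, 0.1341]
orientation: [180.0, -0.0, -83.7]
force: [0.4, -0.1, -2.7]
opening: 0.0534
gripper_force: 30.0
shift [-0.0005 -0.001   0.0431] turn -0.13 rows 0.690043210417279 0.012069876429567108 pos [0.4511 0.0751 0.1341] [ 1.7996e+02 -2.0000e-02 -8.3730e+01] t 17.125
```

```bash
python3 -m pendant '[[-0.0005,-0.0005,0.02,0,0.045],[-0.0005,-0.0005,0.035,0,0.045],[-0.0005,-0.0005,0.041,0,0.045],[-0.0005,-0.0005,0.0425,0,0.045],[-0.0005,-0.0005,0.0425,0,0.045],[-0.0005,-0.0005,0.0425,0,0.045]]'
```

```text
clock: 17.88
tool_pos: [0.4514, 0.0763, 0.0925]
orientation: [-179.9, 0.0, -83.7]
force: [0.5, -0.3, -1.9]
opening: 0.0534
gripper_force: 30.0
```

```bash
python3 -m pendant '[[0,0,0.001,0,0.045],[0,0,0.001,0,0.045],[0,0,0.001,0,0.045],[0,0,0.001,0,0.07],[0,0,0.001,0,0.088],[0,0,0.001,0,0.088],[0,0,0.001,0,0.088],[0,0,0.001,0,0.088]]';python3 -m pendant '[[0,0,-0.02,0,0.088],[0,0,-0.06,0,0.088],[0,0,-0.12,0,0.088],[0,0,-0.12,0,0.088],[0,0,-0.12,0,0.088]]'; python3 tin.py c3.png .452 .0757 .112; python3 go.py .626 -.18 .2 -83.6
```

```text
clock: 18.88
tool_pos: [0.4511, 0.0762, 0.0911]
orientation: [-180.0, 0.0, -83.7]
force: [0.2, -0.6, 0.2]
opening: 0.0872
gripper_force: 0.0
clock: 19.5
tool_pos: [0.4508, 0.0761, 0.211]
orientation: [-180.0, 0.0, -83.7]
force: [0.1, 0.7, -0.7]
opening: 0.0874
gripper_force: 0.0
tin (0.45083653926849365, 0.07676532864570618) dia 0.05406876653432846 mean [0.45096245 0.07493564] z 0.11046676905268715 4992 [ 1.79934873e+02 -7.70357446e-03 -8.36755054e+01] [0.45045265 0.07592872 0.21033642]
shift [ 0.2737 -0.1463  0.0102] turn -0.08 rows 4.96833432549342 0.007056580233104958 pos [0.4505 0.0759 0.2103] [ 1.7993e+02 -1.0000e-02 -8.3680e+01] t 19.55
```

Now tin_b.

```bash
python3 -m pendant '[[0.2737,-0.1463,0.01,0,0.088],[0.2737,-0.1463,0.01,0,0.088],[0.2737,-0.1463,0.01,0,0.088],[0.2737,-0.1463,0.01,0,0.088],[0.2737,-0.1463,0.01,0,0.088],[0.2737,-0.1463,0.01,0,0.088],[0.2737,-0.1463,0.01,0,0.088],[0.2737,-0.1463,0.01,0,0.088]]'; python3 tin.py b1.png .628 -.223 .08;python3 go.py .628 -.224 .06 -83.6
```

```text
clock: 20.55
tool_pos: [0.6261, -0.1788, 0.2007]
orientation: [179.9, 0.0, -83.6]
force: [0.8, 0.8, -0.5]
opening: 0.0877
gripper_force: 0.0
tin (0.6283260583877563, -0.22455188632011414) dia 0.046016864478588104 mean [ 0.6284537  -0.22552438] z 0.07839142169163849 3601 [ 1.79993331e+02  4.30464420e-03 -8.35824674e+01] [ 0.62630119 -0.1786898   0.20114587]
shift [0.0452 0.0034 0.1411] turn 0.02 rows 2.371999689323045 0.0016385630700767176 pos [ 0.6263 -0.1787  0.2011] [179.99   0.   -83.58] t 20.6
```

```bash
python3 -m pendant '[[0.0458,0.0035,0,0,0.088],[0.0458,0.0035,0.01,0,0.088],[0.0458,0.0035,0.05,0,0.088],[0.0458,0.0035,0.09,0,0.088],[0.0458,0.0035,0.13,0,0.088],[0.0458,0.0035,0.141,0,0.088],[0.0458,0.0035,0.141,0,0.088],[0.0458,0.0035,0.141,0,0.088]]';python3 -m pendant '[[0,0,0,0,0.035],[0,0,0,0,0.035],[0,0,0,0,0.035],[0,0,0,0,0.035],[0,0,0,0,0.035],[0,0,0,0,0.035]]';python3 -m pendant '[[0,0,-0.03,0,0.035],[0,0,-0.07,0,0.035],[0,0,-0.07,0,0.035],[0,0,-0.07,0,0.035]]';python3 go.py .462 -.0138 .13 -83.6
```

```text
clock: 21.6
tool_pos: [0.6295, -0.2255, 0.0621]
orientation: [-179.8, -0.0, -83.6]
force: [0.5, -0.0, -0.2]
opening: 0.0876
gripper_force: 0.0
clock: 22.35
tool_pos: [0.6281, -0.2256, 0.06]
orientation: [180.0, 0.0, -83.7]
force: [-0.8, -0.2, 0.6]
opening: 0.0458
gripper_force: 30.0
clock: 22.85
tool_pos: [0.6278, -0.2254, 0.1295]
orientation: [180.0, 0.0, -83.7]
force: [-0.4, 0.0, -2.5]
opening: 0.0453
gripper_force: 30.0
shift [-0.2285  0.1415 -0.0003] turn -0.08 rows 4.300561092608279 0.0073072430663421424 pos [ 0.6278 -0.2254  0.1295] [ 1.7997e+02  3.0000e-02 -8.3680e+01] t 22.85
```

```bash
python3 -m pendant '[[-0.03,0.018,0,0,0.035],[-0.08,0.05,0,0,0.035],[-0.13,0.08,0,0,0.035],[-0.18,0.11,0,0,0.035],[-0.2285,0.1415,0,0,0.035],[-0.2285,0.1415,0,0,0.035],[-0.2285,0.1415,0,0,0.035],[-0.2285,0.1415,0,0,0.035]]';python3 go.py .462 -.0138 .073 -83.6; python3 -c "
from h import *
s=save('wrist','b2.png')"
```

```text
clock: 23.85
tool_pos: [0.4628, -0.0148, 0.1296]
orientation: [180.0, -0.0, -83.7]
force: [-0.4, 0.2, -1.6]
opening: 0.0451
gripper_force: 30.0
shift [-0.0011  0.0006  0.0566] turn -0.13 rows 0.9056546843618153 0.012198830153769552 pos [ 0.4628 -0.0148  0.1296] [ 1.7995e+02 -2.0000e-02 -8.3730e+01] t 23.85
```

View pics/b2.png

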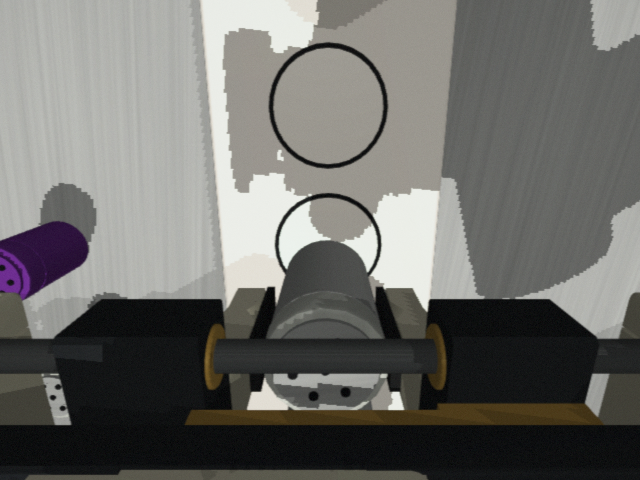

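Tin_b is over circle 2, whose far rim is at (328,195). Circle 1 is at (328,105).

Run:
```python
from h import *
d=np.load("pics/b2.png.npz");M=d["M"]
def xy(u,v,z):
    r=M[:3,:3]@np.array([(u-d["c"][0])/d["f"],(v-d["c"][1])/d["f"],1]);return (M[:3,3]+r*(z-M[2,3])/r[2])[:2]
a=np.array([xy(*p,.012) for p in((270.5,105),(387,105),(328,44),(328,167))]);print(a[:2].mean(0),a[2:].mean(0),'rim2',xy(328,195,.012))
```

```text
[ 0.47087949 -0.10479595] [ 0.47112274 -0.10281891] rim2 [ 0.46511695 -0.04892532]
```

```bash
python3 -m pendant '[[-0.0005,0,0.02,0,0.035],[-0.0005,0,0.045,0,0.035],[-0.0005,0,0.055,0,0.035],[-0.0005,0,0.0565,0,0.035],[-0.0005,0,0.0565,0,0.035],[-0.0005,0,0.0565,0,0.035]]'
```

```text
clock: 24.65
tool_pos: [0.4629, -0.0135, 0.0743]
orientation: [-179.9, 0.0, -83.7]
force: [-0.6, 1.0, -2.2]
opening: 0.0451
gripper_force: 30.0
```

```bash
python3 -m pendant '[[0,0.001,0.0015,0,0.035],[0,0.001,0.0015,0,0.035],[0,0.001,0.0015,0,0.035],[0,0.001,0.0015,0,0.06],[0,0.001,0.0015,0,0.088],[0,0.001,0.0015,0,0.088],[0,0.001,0.0015,0,0.088],[0,0.001,0.0015,0,0.088]]';python3 -m pendant '[[0,0,-0.02,0,0.088],[0,0,-0.06,0,0.088],[0,0,-0.12,0,0.088],[0,0,-0.12,0,0.088],[0,0,-0.12,0,0.088]]'; python3 tin.py b3.png .462 -.0135 .092; python3 go.py .625 .137 .195 -83.6
```

```text
clock: 25.65
tool_pos: [0.4614, -0.0137, 0.0721]
orientation: [180.0, -0.0, -83.7]
force: [-0.1, -0.1, -0.2]
opening: 0.086
gripper_force: 0.0
clock: 26.28
tool_pos: [0.461, -0.0137, 0.192]
orientation: [-180.0, 0.0, -83.7]
force: [-0.4, -0.4, 0.3]
opening: 0.0875
gripper_force: 0.0
tin (0.46169137954711914, -0.013135281391441822) dia 0.04598188400268555 mean [ 0.46181443 -0.01471415] z 0.09040501544629898 3603 [ 1.79937387e+02  5.20485207e-03 -8.36743600e+01] [ 0.46070929 -0.01384544  0.19137622]
shift [-0.1318 -0.1799 -0.0038] turn -0.07 rows 3.5690730267622914 0.006949536340041994 pos [ 0.4607 -0.0138  0.1914] [ 1.7994e+02  1.0000e-02 -8.3670e+01] t 26.325
```

```bash
python3 -m pendant '[[-0.132,-0.18,-0.004,0,0.088],[-0.132,-0.18,-0.004,0,0.088],[-0.132,-0.18,-0.004,0,0.088],[-0.132,-0.18,-0.004,0,0.088],[-0.132,-0.18,-0.004,0,0.088],[-0.132,-0.18,-0.004,0,0.088],[-0.132,-0.18,-0.004,0,0.088]]'; sed -i 's/<.045)/<.03)/' tin.py; python3 tin.py a1.png .625 .09 .06;python3 go.py .625 .091 .044 -83.6
```

```text
clock: 27.2
tool_pos: [0.6249, 0.1365, 0.1958]
orientation: [179.9, -0.0, -83.7]
force: [0.5, 0.9, -0.8]
opening: 0.0875
gripper_force: 0.0
tin (0.6274428963661194, 0.09125390648841858) dia 0.03792978823184967 mean [0.62743825 0.09044786] z 0.05825475778263056 2191 [ 1.79990074e+02 -2.96236720e-03 -8.36919469e+01] [0.62505035 0.13656713 0.19617981]
shift [0.0453 0.005  0.1522] turn -0.09 rows 2.5416875461766195 0.008593170440356679 pos [0.6251 0.1366 0.1962] [179.99  -0.   -83.69] t 27.25
```

View pics/a1.png

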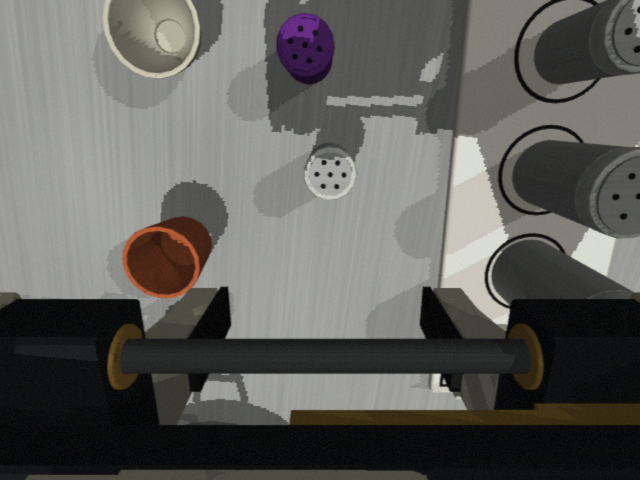

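Steel tin_a is at (330,172), 38 mm across. The purple decoy at (305,47) stays clear of the fingers.

```bash
python3 -m pendant '[[0.045,0.0026,0,0,0.088],[0.045,0.0026,0.01,0,0.088],[0.045,0.0026,0.05,0,0.088],[0.045,0.0026,0.1,0,0.088],[0.045,0.0026,0.14,0,0.088],[0.045,0.0026,0.152,0,0.088],[0.045,0.0026,0.152,0,0.088],[0.045,0.0026,0.152,0,0.088]]';python3 -m pendant '[[0,0,0,0,0.028],[0,0,0,0,0.028],[0,0,0,0,0.028],[0,0,0,0,0.028],[0,0,0,0,0.028],[0,0,0,0,0.028]]';python3 -m pendant '[[0,0,-0.03,0,0.028],[0,0,-0.08,0,0.028],[0,0,-0.13,0,0.028],[0,0,-0.13,0,0.028],[0,0,-0.13,0,0.028]]';python3 go.py .471 -.1035 .17 -83.6
```

```text
clock: 28.25
tool_pos: [0.6292, 0.0928, 0.046]
orientation: [-179.8, 0.0, -83.6]
force: [0.5, -0.8, 0.2]
opening: 0.088
gripper_force: 0.0
clock: 29.0
tool_pos: [0.6279, 0.0923, 0.0439]
orientation: [180.0, -0.0, -83.7]
force: [-0.1, -0.1, 0.4]
opening: 0.0373
gripper_force: 30.0
clock: 29.62
tool_pos: [0.6275, 0.0923, 0.1736]
orientation: [180.0, 0.0, -83.7]
force: [-0.0, 0.3, -1.7]
opening: 0.0374
gripper_force: 30.0
shift [0.1774 0.1771 0.0036] turn -0.08 rows 4.011009127316297 0.007548327602383274 pos [0.6275 0.0923 0.1736] [ 1.7997e+02  2.0000e-02 -8.3680e+01] t 29.625
```

```bash
python3 -m pendant '[[0.03,0.03,0,0,0.028],[0.07,0.07,0,0,0.028],[0.11,0.11,0,0,0.028],[0.15,0.15,0,0,0.028],[0.1774,0.1771,0,0,0.028],[0.1774,0.1771,0,0,0.028],[0.1774,0.1771,0,0,0.028],[0.1774,0.1771,0,0,0.028]]';python3 go.py .471 -.1035 .057 -83.6
```

```text
clock: 30.62
tool_pos: [0.472, -0.103, 0.1735]
orientation: [179.9, -0.0, -83.6]
force: [-0.6, 0.3, -0.9]
opening: 0.0372
gripper_force: 30.0
shift [0.0004 0.0009 0.1165] turn -0.02 rows 1.8637740993965628 0.0017381794352717467 pos [ 0.472  -0.103   0.1735] [179.94  -0.   -83.62] t 30.625
```

```bash
python3 -m pendant '[[0,0.001,0.03,0,0.028],[0,0.001,0.07,0,0.028],[0,0.001,0.1,0,0.028],[0,0.001,0.112,0,0.028],[0,0.001,0.1165,0,0.028],[0,0.001,0.1165,0,0.028],[0,0.001,0.1165,0,0.028]]'
```

```text
clock: 31.5
tool_pos: [0.4714, -0.1035, 0.0585]
orientation: [-179.9, -0.0, -83.6]
force: [0.1, -0.4, -0.9]
opening: 0.0374
gripper_force: 30.0
```

```bash
python3 -m pendant '[[0,0,0.001,0,0.028],[0,0,0.001,0,0.028],[0,0,0.001,0,0.028],[0,0,0.001,0,0.05],[0,0,0.001,0,0.088],[0,0,0.001,0,0.088],[0,0,0.001,0,0.088],[0,0,0.001,0,0.088]]';python3 -m pendant '[[0,0,-0.02,0,0.088],[0,0,-0.06,0,0.088],[0,0,-0.12,0,0.088],[0,0,-0.18,0,0.088],[0,0,-0.18,0,0.088],[0,0,-0.18,0,0.088]]'; python3 tin.py a3.png .471 -.1035 .072; python3 -c "
from h import *
save('top','top2.png');im=np.load('pics/top2.png.npz')['im'];cv2.imwrite('pics/crop2.png',cv2.resize(im[230:360,160:440,::-1],None,fx=2.8,fy=2.8,interpolation=cv2.INTER_CUBIC))"
```

```text
clock: 32.5
tool_pos: [0.4707, -0.1037, 0.0566]
orientation: [180.0, -0.0, -83.7]
force: [0.1, -0.1, -0.9]
opening: 0.0815
gripper_force: 0.0
clock: 33.25
tool_pos: [0.4703, -0.1036, 0.2365]
orientation: [-180.0, 0.0, -83.7]
force: [0.0, -0.1, 0.1]
opening: 0.0879
gripper_force: 0.0
tin (0.4711304306983948, -0.10455510020256042) dia 0.03825446963310242 mean [ 0.4712073  -0.10587262] z 0.07027966487128273 1617 [ 1.79923506e+02  2.09070101e-02 -8.36737377e+01] [ 0.46992221 -0.10362967  0.23570117]
```

View pics/crop2.png

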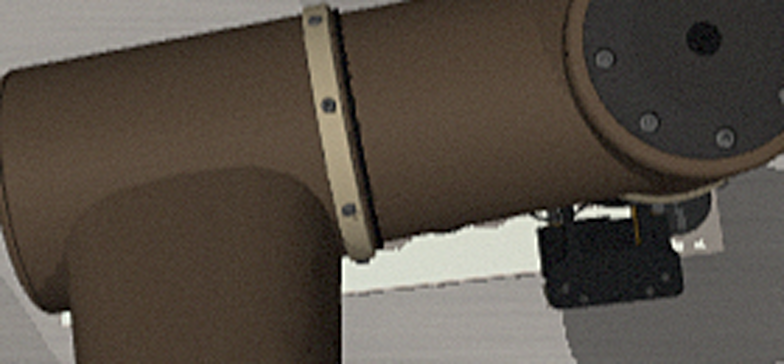

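The arm blocks the top view, so I'll move it aside to the robot's right and look again.

```bash
python3 -m pendant '[[0.06,0,-0.05,0,0.088],[0.12,0,-0.05,0,0.088],[0.18,0,-0.05,0,0.088],[0.24,0,-0.05,0,0.088],[0.3,0,-0.05,0,0.088],[0.36,0,-0.05,0,0.088],[0.36,0,-0.05,0,0.088],[0.36,0,-0.05,0,0.088]]'; python3 -c "
from h import *
save('top','top3.png');im=np.load('pics/top3.png.npz')['im'];cv2.imwrite('pics/crop3.png',cv2.resize(im[230:360,160:440,::-1],None,fx=2.8,fy=2.8,interpolation=cv2.INTER_CUBIC))
P=np.load('pics/top3.png.npz')['P'];w=np.zeros((480,640),bool);w[270:345,176:214]=1
q=P[w&(P[...,2]>.019)&(P[...,2]<.045)];print(cv2.minAreaRect(q[:,:2].astype(np.float32)),q[:,2].max());o=status.get_obs();print(o['qvel'])"
```

```text
clock: 34.35
tool_pos: [0.5098, -0.4615, 0.2842]
orientation: [179.8, 0.1, -83.7]
force: [0.0, 0.1, -0.7]
opening: 0.0877
gripper_force: 0.0
((0.42960473895072937, 0.25243884325027466), (0.11945094913244247, 0.05166865512728691), 6.742785930633545) 0.04004673341265441
[ 0.94692271 -1.62229428 -0.02518724 -0.04783156 -0.10845584  0.09570263]
```

View pics/crop3.png

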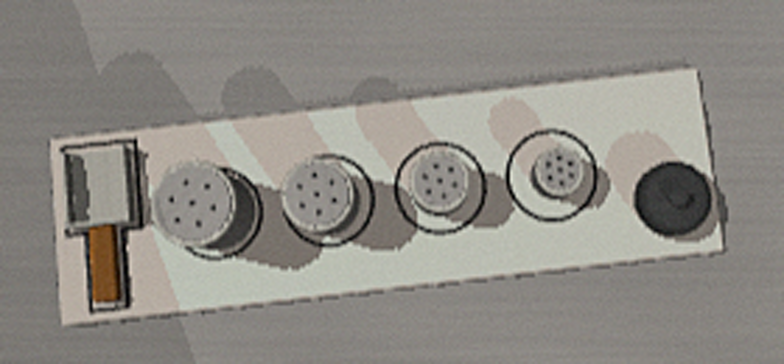

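The view shows the scoop lying in its outline at (100,220). Tins d, c, b and a stand upright in circles 4 to 1, and the salt pot is untouched, so I'll hand it in.

```bash
python3 -m pendant '[[0,0,0,0,0.088],[0,0,0,0,0.088],[0,0,0,0,0.088],[0,0,0,0,0.088]]'; python3 -c "
from plant import job
print(job.close_job())"
```

```text
clock: 34.9
tool_pos: [0.5105, -0.4611, 0.2869]
orientation: [-180.0, -0.0, -83.6]
force: [-0.1, 0.3, -0.7]
opening: 0.0879
gripper_force: 0.0
the job is handed in; nothing more can be done
None
```

I handed the job in at about 35 s with the scoop in its outline and tins d, c, b and a upright in circles 4 to 1. Each measured within about 2 mm of its mark, and the judge returned no verdict.

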